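# Tip the sprayed blocks off the tray into the crate

## Task

Pick up the blue spray tray with its three wooden blocks by its handle bar, carry it to the slatted crate and tip it, with its open edge low over the crate, so that all three blocks slide off into the crate rather than drop from high up. Then set the empty tray back flat in the middle of the round turntable and let go. Do not shove the crate about, and leave the spray gun, the paint can and the tape roll alone.

Things in the scene. Friction and masses are not known exactly. Their poses are not given: they have to be found in the camera images.
- tray: Blue metal tray, 170 mm (x) by 264 mm (y), floor 4 mm, 0.36 kg, loose on the turntable. Rims 6 mm thick, 20 mm high on three edges; the long edge at -x is open and at the start faces roughly the robot. End straps (y = +-129 mm) carry a handle bar along y over the middle. Origin: centre of underside, z up. Blocks begin to slide at 18 to 27 degrees of tilt; 40 to 50 empties it.
- tray_handle (a point): Middle of the handle bar, 120 mm above the tray's underside. The bar is steel, 264 mm long along the tray's y, 16 mm wide (x), 24 mm tall (z): grip it across, from above, firmly (80 N or more). Nothing but the blocks (up to 64 mm above the underside) stands below it. Axes as the tray's.
- tray_lip (a point): Middle of the tray's open edge, on the floor's upper face: 85 mm from the centre towards the tray's -x, 4 mm above the underside. Axes as the tray's.
- crate: Open slatted crate of pale wood, 280 mm (its x) by 340 mm (its y), 120 mm tall, walls and floor 10 mm thick, 1.8 kg, standing loose on the bench, empty. Origin: centre of the underside.
- turntable: Round wooden turntable, 340 mm across, fixed to the bench and not turning; its flat top is 50 mm above the bench. Origin: on its axis, at bench height. It and the crate stand one on either side of the robot's centre line, either way round.
- block_left_center (a point): Centre of a 60 mm cube: wooden block with the upper half sprayed orange, lying loose on the tray, about 120 g. At the start on the tray's +y end.
- block_long_center (a point): Centre of a block 95 x 50 mm and 45 mm high: wooden block with the upper half sprayed orange, lying loose on the tray, about 120 g. At the start in the middle of the tray, its length along the tray's x.
- block_right_center (a point): Centre of a 60 mm cube: wooden block with the upper half sprayed orange, lying loose on the tray, about 120 g. At the start on the tray's -y end.
- paint_can: Bystander: closed paint can, 100 mm across, 120 mm tall, loose at the back of the bench. Origin: centre of the underside.
- tape_roll: Bystander: roll of masking tape lying flat, 104 mm across, 36 mm tall, loose at the back of the bench. Origin: centre of the underside.
- spray_gun: Bystander: spray gun with a white cup on a small stand (120 x 80 mm foot, 204 mm tall), loose at the back of the bench. Origin: centre of the underside.
- block_left: The same block as point block_left_center; origin at the centre of the underside it has at the start.
- block_long: The same block as point block_long_center; origin at the centre of the underside it has at the start.
- block_right: The same block as point block_right_center; origin at the centre of the underside it has at the start.
Mind the look-alikes: they are no part of the job. What is shaped like the block_long but grey or purple is not meant. Leave any turquoise look-alike of the block_right alone.

How it is judged:
On the way, in this order (a step that is already met when the one before it is completed fails the run):
1. the tray is lifted at least 30 mm off the turntable with all three blocks on it (height (world z) of tray above 0.08 m and x of block_left_center in the frame of tray between -0.095 and 0.095 m and y of block_left_center in the frame of tray between -0.13 and 0.13 m and z of block_left_center in the frame of tray between 0.01 and 0.07 m and x of block_long_center in the frame of tray between -0.095 and 0.095 m and y of block_long_center in the frame of tray between -0.13 and 0.13 m and z of block_long_center in the frame of tray between 0.01 and 0.07 m and x of block_right_center in the frame of tray between -0.095 and 0.095 m and y of block_right_center in the frame of tray between -0.13 and 0.13 m and z of block_right_center in the frame of tray between 0.01 and 0.07 m), for 0.2 s.
2. all three blocks are in the crate while the tray is still held tipped (over 14 degrees) off the turntable (x of block_left_center in the frame of crate between -0.132 and 0.132 m and y of block_left_center in the frame of crate between -0.162 and 0.162 m and z of block_left_center in the frame of crate between 0.01 and 0.115 m and x of block_long_center in the frame of crate between -0.132 and 0.132 m and y of block_long_center in the frame of crate between -0.162 and 0.162 m and z of block_long_center in the frame of crate between 0.01 and 0.115 m and x of block_right_center in the frame of crate between -0.132 and 0.132 m and y of block_right_center in the frame of crate between -0.162 and 0.162 m and z of block_right_center in the frame of crate between 0.01 and 0.115 m and angle between tray's own z axis and vertical above 0.25 rad and height (world z) of tray above 0.08 m), for 0.1 s.
At the end, for the whole second after the job is handed in: All three blocks rest inside the crate, with their centres between its walls and below its rim; the crate stands level; the empty tray stands flat (within 3.4 degrees) on the turntable, its centre within 40 mm of the turntable's axis, released and at rest (x of block_left_center in the frame of crate between -0.132 and 0.132 m and y of block_left_center in the frame of crate between -0.162 and 0.162 m and z of block_left_center in the frame of crate between 0.01 and 0.115 m and x of block_long_center in the frame of crate between -0.132 and 0.132 m and y of block_long_center in the frame of crate between -0.162 and 0.162 m and z of block_long_center in the frame of crate between 0.01 and 0.115 m and x of block_right_center in the frame of crate between -0.132 and 0.132 m and y of block_right_center in the frame of crate between -0.162 and 0.162 m and z of block_right_center in the frame of crate between 0.01 and 0.115 m and linear speed of each of block_left, block_long, block_right below 0.03 m/s and horizontal distance between tray and turntable below 0.04 m and z of tray in the frame of turntable between 0.045 and 0.055 m and angle between each of tray, crate's own z axis and vertical below 0.06 rad and linear speed of tray below 0.02 m/s); the robot touches nothing.
It fails at once if the crate is shoved more than 40 mm (distance of crate from where it was at the start of the episode above 0.04 m).
It fails at once if a bystander is moved more than 20 mm (distance of any of paint_can, tape_roll, spray_gun from where it was at the start of the episode above 0.02 m).
It fails at once if a block falls from high up (it reaches more than 2.3 m/s) (linear speed of any of block_left, block_long, block_right above 2.3 m/s).
It also fails if it takes over 67 s, if anything falls off the work surface, if the arm or the gripper's body presses on something with over 40 N, if the wrist force passes 120 N, or if a joint passes its speed limit or range.

## Robot

A 6-joint arm with a two-finger parallel gripper is mounted at the origin on the work surface. World frame = base frame: x ahead of the robot, y to its left, z up, the work surface at z = 0. Lengths are in m, angles in rad, forces in N, time in s.
With the tool pointing down it reaches from about 0.275 to 0.725 m from the base axis. Payload 15.9 kg.
Tool frame: the origin (TCP) lies at the centre of the arm's flange, where the gripper is bolted on; the fingertips stand bot.tips_ahead ahead of it and the grasp point (between the pads) lies 155 mm ahead of it (bot.tips_ahead is the distance from the TCP to the fingertips, in m); z points along the fingers, y is the line along which they close (so a half turn about z gives the same grasp; the last joint's range is limited). The gripper opens to 85 mm and grips with 20 to 120 N. Pads are 22 mm wide; open, the fingers measure 114 mm over their backs; the gripper's body (76 mm by 85 mm) begins 54 mm behind the grasp point. The pads swing forward as they close: fully open they stand 13 mm farther back than shut.
Start: joints at [1.13, 0.213, -0.034, 1.323, 0, 1.571], TCP at [0.213, 0.452, 0.405] pointing down, gripper open.
Joint ranges: [-2.98, 2.98], [-0.74, 1.72], [-1.14, 1.35], [-2.1, 2.04], [-1.57, 1.44], [-3.14, 3.14]. Speed limits (rad/s): [1.89, 1.89, 2.39, 2.57, 3.14, 3.14].

## Interface

Orientations are given as a rotation vector (axis times angle).
In Python, from workcell import bot gives the robot as it stands.
- The arm moves only by the shell command python3 -m creep 'ROWS' [FORCE]. ROWS is JSON, a list of rows, each an object with "jaw": the opening, from 0 (shut) to 1 (fully open); "travel": the shift along the tool's x, y, z scaled (see below), a list of three; "yaw": the turn about the tool's z scaled (see below). A call has 1 to 8 rows; each row is the pose to reach, as a shift and turn from the pose commanded when the call began, along the tool's axes at that moment, turning the shorter way round; what a row does not reach only later rows make up. The controller multiplies each number of a shift by 0.4 m and each number of a turn by pi rad. A row lasts 1/8 s, in which the tool goes at most 62.5 mm and 10.7 degrees, less where a joint would pass 70% of its speed; a pose out of reach is approached as far as the arm can. A call with a number of a shift or a turn outside -1 to 1 is refused whole. A call with a gripper value outside its range is refused whole. The fingers move at their own pace and stop on an object; FORCE is the grip in N (left out, the last holds). Time passes only in rows, so rows that repeat a pose let the fingers close. It gives the time, the measured TCP pose, the force, the opening and the grip force at its end, in the units of the state.
- bot.sense(): the state, without advancing time (a new reading comes with each control period).
- bot.read_camera(name): name is "scene" or "top" or "wrist"; returns the picture (420x560x3 uint8, red, green, blue); there is no depth.
- bot.camera_params(name): a dict with "intrinsics" (3x3 intrinsics, pixels), "extrinsics" (4x4, takes a point from camera to world coordinates). Camera axes: x right, y down, z forward; pixel columns grow to the right and rows downward; lengths in m; the calibration is good to about 2 mm. The wrist camera is an equidistant fisheye: a pixel r from the principal point sees the ray r / f radians off the axis. A picture is of the moment at which its call begins: read the wrist's pose just before it. camera_params takes no time and is no camera call; for the wrist camera it gives the pose at the moment of the call.
- bot.job_done(): hands the job in; it is judged then, once.
The state is a dict: "t": time; "joints": joint angles; "qd": joint speeds; "joint_torque": joint torques, N m; "tool_pos": TCP position; "tool_rot": TCP orientation; "contact_force": force on the tool from outside, world axes, zero at the start; "ft_torque": the same for the moment, N m; "grip_width": finger opening in m; "grip_force": force on a finger pad.
Only numpy, scipy, OpenCV 4.12 (cv2) and the standard library are available. Lean on these libraries where they do the work, as an engineer would, in place of code of your own. Each camera call takes 0.05 s, during which the arm holds its last target. There are 200 camera calls.

## Working session

There is one attempt and no reset: what is moved stays moved. The work goes in short steps, Python scripts to look and compute and a shell command to move; the robot and the scene stay as the last step left them, time stands still between calls to the robot, and variables do not carry over. Pictures are saved under pics/ and viewed, at most 10 in all, crops included, and the job is handed in when it is done.

```bash
mkdir -p pics; ls
python3 - <<'E'
from workcell import bot
import cv2,numpy as np
print(bot.sense(), bot.tips_ahead)
np.set_printoptions(precision=4,suppress=True)
a=[bot.read_camera(n) for n in("scene","top")]
for n in("scene","top"):
    p=bot.camera_params(n);print(n,p)
for n,i in zip(("scene","top"),a): cv2.imwrite(f"pics/{n}0.png",i[:,:,::-1])
E
```

```text
pics
{'t': 0.0, 'joints': array([ 1.12998072e+00,  2.13374431e-01, -3.50500938e-02,  1.32349540e+00,
       -2.07008974e-05,  1.57081922e+00]), 'qd': array([-1.41162065e-03, -2.08200108e-04, -1.26125142e-03,  4.48438153e-06,
       -1.82975494e-03, -1.19188673e-03]), 'joint_torque': array([ 2.78501437e-03, -6.86164570e+01,  4.87118483e+01,  1.73452607e-02,
        3.82881026e-04, -6.35330252e-06]), 'tool_pos': array([0.21328136, 0.45207371, 0.40421049]), 'tool_rot': array([-6.86824471e-01, -3.06536411e+00,  1.72923659e-03]), 'contact_force': array([-0.78356465,  0.90746312, -0.15707251]), 'ft_torque': array([ 0.04547131, -0.02904883,  0.06973066]), 'grip_force': 0.0, 'grip_width': 0.08549863870910931} 0.1734
scene {'intrinsics': array([[384.7575,   0.    , 277.6227],
       [  0.    , 384.7575, 209.4268],
       [  0.    ,   0.    ,   1.    ]]), 'extrinsics': array([[ 0.7157,  0.5917, -0.371 ,  0.8842],
       [ 0.6984, -0.6075,  0.3785, -0.311 ],
       [-0.0014, -0.5299, -0.848 ,  0.9972],
       [ 0.    ,  0.    ,  0.    ,  1.    ]])}
top {'intrinsics': array([[389.4943,   0.    , 275.9211],
       [  0.    , 389.4943, 209.2848],
       [  0.    ,   0.    ,   1.    ]]), 'extrinsics': array([[ 0.0255, -0.9957,  0.0886,  0.4237],
       [-0.9996, -0.024 ,  0.0174,  0.0595],
       [-0.0152, -0.089 , -0.9959,  1.174 ],
       [ 0.    ,  0.    ,  0.    ,  1.    ]])}
```

View pics/top0.png

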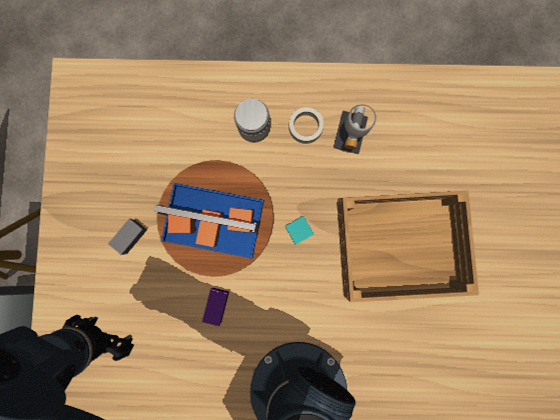

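View pics/scene0.png

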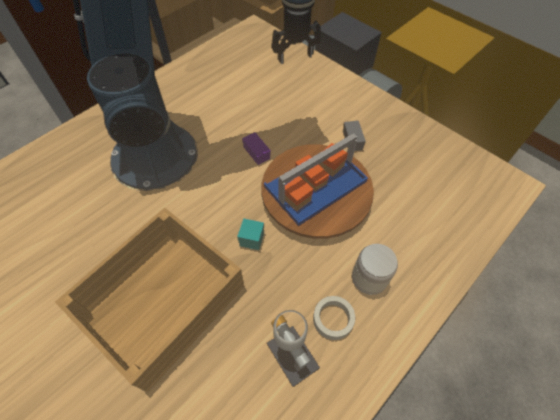

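The top view shows the tray at about px (213,220), with the bar running from (157,209) to (255,226). The turntable centre is near (215,218), the crate rim corners are near (337,197), (468,192), (478,294) and (350,300), and the turquoise cube is at (300,230). The open edge faces the robot. Next I'll turn these into metres.

```bash
cat > h.py <<'E'
import numpy as np,cv2
from workcell import bot
def ray(cam,px,z,P=None):
    P=P or bot.camera_params(cam); K=np.array(P["intrinsics"]);T=np.array(P["extrinsics"])
    d=T[:3,:3]@np.linalg.inv(K)@[px[0],px[1],1.]; o=T[:3,3]
    return o+d*(z-o[2])/d[2]
np.set_printoptions(precision=4,suppress=True)
E
python3 - <<'E'
from h import *
im=cv2.imread("pics/top0.png"); hsv=cv2.cvtColor(im,cv2.COLOR_BGR2HSV)
R=lambda p,z: ray("top",p,z)
# bar: light grey, low saturation in tray region
roi=np.zeros(im.shape[:2],np.uint8); roi[200:236,150:262]=1
m=((hsv[...,1]<60)&(hsv[...,2]>120)&(roi>0)).astype(np.uint8)
pts=np.argwhere(m)[:,::-1].astype(np.float32); r=cv2.minAreaRect(pts); b=cv2.boxPoints(r); print("bar",r)
W=[R(p,.182)[:2] for p in b]; print("corners",np.array(W),"c",np.mean(W,0))
# tray blue
m=((abs(hsv[...,0].astype(int)-110)<15)&(hsv[...,1]>150)).astype(np.uint8); pts=np.argwhere(m)[:,::-1].astype(np.float32)
pts=pts[(pts[:,0]<280)&(pts[:,1]>150)&(pts[:,1]<280)]
r=cv2.minAreaRect(pts); W=np.array([R(p,.06)[:2] for p in cv2.boxPoints(r)]);print("tray",W,W.mean(0))
# turntable: darker reddish brown
m=((hsv[...,0]<13)&(hsv[...,1]>110)).astype(np.uint8); m[:,290:]=0; m[:150]=0;m[285:]=0;m[:,:140]=0
cs,_=cv2.findContours(m,cv2.RETR_EXTERNAL,cv2.CHAIN_APPROX_NONE); c=max(cs,key=cv2.contourArea); e=cv2.fitEllipse(cv2.convexHull(c)); print("tt",e,R(e[0],.05))
W=np.array([R(p,.12)[:2] for p in [(337,197),(468,192),(478,294),(350,300)]]);print("crate",W,W.mean(0))
for n,p in dict(can=(252,112),tape=(306,125),gun=(350,140),teal=(300,230),purple=(216,305),grey=(127,236)).items(): print(n,R(p,.04)[:2])
E
```

```text
bar ((204.1244659423828, 220.31661987304688), (102.36078643798828, 27.027477264404297), 7.594643592834473)
corners [[0.4589 0.3938]
 [0.5281 0.3883]
 [0.4995 0.1259]
 [0.431  0.1329]] c [0.4794 0.2602]
tray [[0.4269 0.4047]
 [0.5947 0.3805]
 [0.5495 0.1163]
 [0.3835 0.1437]] [0.4887 0.2613]
tt ((214.85252380371094, 217.79566955566406), (114.68489837646484, 116.46007537841797), 49.71215057373047) [0.4947 0.2555 0.05  ]
crate [[ 0.555  -0.0872]
 [ 0.577  -0.4408]
 [ 0.3055 -0.4621]
 [ 0.2806 -0.1248]] [ 0.4295 -0.2787]
can [0.8151 0.1584]
tape [ 0.7787 -0.0038]
gun [ 0.7359 -0.1348]
teal [0.4659 0.0078]
purple [0.245  0.2441]
grey [0.4358 0.5125]
```

```bash
python3 -m creep '[{"jaw":1,"travel":[0,0,-1],"yaw":0},{"jaw":1,"travel":[0,0,-1],"yaw":0},{"jaw":1,"travel":[0,0,-1],"yaw":0},{"jaw":1,"travel":[0,0,-1],"yaw":0},{"jaw":1,"travel":[0,0,-1],"yaw":0},{"jaw":1,"travel":[0,0,-1],"yaw":0},{"jaw":1,"travel":[0,0,-1],"yaw":0},{"jaw":1,"travel":[0,0,-1],"yaw":0}]'; python3 -c "
from workcell import bot;print(bot.sense())"
```

```text
t: 1.1
tool_pos: [0.1934, 0.4099, 0.6849]
tool_rot: [0.684, 3.052, 0.091]
contact_force: [-0.1, 0.2, -0.1]
grip_width: 0.0855
grip_force: 0.0
{'t': 1.1, 'joints': array([1.12999564e+00, 2.69933020e-01, 7.95015059e-01, 2.03607153e+00,
       1.22521399e-05, 1.57077188e+00]), 'qd': array([ 0.00034465, -0.075942  , -0.08558914, -0.00567986,  0.00015292,
        0.00080933]), 'joint_torque': array([-6.84312599e-04, -6.44187284e+01,  3.97769952e+01, -6.78214766e-01,
        6.44108724e-06,  1.54090053e-06]), 'tool_pos': array([0.19337373, 0.40990344, 0.68486491]), 'tool_rot': array([0.68363128, 3.05156032, 0.09128297]), 'contact_force': array([-0.08705662,  0.19925723, -0.09750641]), 'ft_torque': array([-0.03843925, -0.00475915,  0.04891461]), 'grip_force': 0.0, 'grip_width': 0.08546612126615818}
```

```bash
python3 -m creep '[{"jaw":1,"travel":[0,0,0],"yaw":0},{"jaw":1,"travel":[0,0,0],"yaw":0}]'; python3 -m creep '[{"jaw":1,"travel":[0,0,-0.5],"yaw":0},{"jaw":1,"travel":[0,0,-0.5],"yaw":0},{"jaw":1,"travel":[0,0,-0.5],"yaw":0},{"jaw":1,"travel":[0,0,-0.5],"yaw":0}]';python3 -m creep '[{"jaw":1,"travel":[0,0,0.5],"yaw":0},{"jaw":1,"travel":[0,0,0.5],"yaw":0},{"jaw":1,"travel":[0,0,0.5],"yaw":0},{"jaw":1,"travel":[0,0,0.5],"yaw":0}]'; python3 -c "
from workcell import bot;print(bot.sense()['joints'])"
```

```text
t: 1.35
tool_pos: [0.1938, 0.4108, 0.6843]
tool_rot: [0.684, 3.052, 0.09]
contact_force: [0.2, 0.9, 0.1]
grip_width: 0.0856
grip_force: 0.0
t: 1.85
tool_pos: [0.1708, 0.362, 0.7162]
tool_rot: [0.68, 3.035, 0.183]
contact_force: [-0.2, -0.5, -0.2]
grip_width: 0.0858
grip_force: 0.0
t: 2.35
tool_pos: [0.181, 0.3837, 0.5144]
tool_rot: [0.68, 3.035, 0.179]
contact_force: [0.8, 0.2, 0.5]
grip_width: 0.0854
grip_force: 0.0
[ 1.12998386e+00 -4.40308782e-03 -8.07208744e-03  1.44925044e+00
  4.12170646e-06  1.57078894e+00]
```

The commanded tilt persists after the arm drives against a joint limit. So I can pre-tilt the tool along the bar direction and grip the bar with the pads still flat on it. A later yaw about the tilted tool axis will then tip the tray, and reversing the yaw will level it again. I'll test the yaw sign and turn the closing axis.

```bash
python3 -m creep '[{"jaw":1,"travel":[0,0,0],"yaw":-0.5},{"jaw":1,"travel":[0,0,0],"yaw":-0.5}]'
python3 - <<'E'
from h import *
from scipy.spatial.transform import Rotation as Ro
s=bot.sense();print(s['joints'],Ro.from_rotvec(s['tool_rot']).as_matrix())
a=ray("top",(157,209),.182);b=ray("top",(255,226),.182);d=a-b;print("bar",a,b,np.linalg.norm(d),(a+b)/2,np.arctan2(d[1],d[0]))
# planar kinematics fit
from scipy.optimize import least_squares
D=[(.2134,-.035,1.3235,.4998,.4042),(.26993,.795,2.036,.4532,.6849),(-.0044,-.0081,1.449,.4242,.5144)]
f=lambda x,q2,q3,q4:(x[0]*np.sin(q2)+x[1]*np.cos(q2-q3)+x[2]*np.cos(q2-q3+q4), x[3]+x[0]*np.cos(q2)-x[1]*np.sin(q2-q3)-x[2]*np.sin(q2-q3+q4))
g=least_squares(lambda x:np.ravel([np.subtract(f(x,*r[:3]),r[3:]) for r in D]),[.4,.4,.1,.2]);print(g.x,g.fun)
E
```

```text
t: 2.6
tool_pos: [0.1812, 0.384, 0.5165]
tool_rot: [0.092, 3.088, 0.168]
contact_force: [-0.3, 0.3, 0.1]
grip_width: 0.085
grip_force: 0.0
[ 1.13   -0.0033 -0.0016  1.454   0.      1.1897] [[-0.9971  0.0568  0.0504]
 [ 0.062   0.9923  0.1069]
 [-0.044   0.1097 -0.993 ]]
bar [0.5053 0.3824 0.182 ] [0.4679 0.1291 0.182 ] 0.25604430418809926 [0.4866 0.2557 0.182 ] 1.4241166569967687
[0.3964 0.4136 0.0484 0.1594] [-0.015  -0.0074  0.0133  0.0156 -0.0066 -0.0082]
```

```bash
python3 -m creep '[{"jaw":1,"travel":[0.33,0.11,-0.38],"yaw":-0.38},{"jaw":1,"travel":[0.33,0.11,-0.38],"yaw":-0.38},{"jaw":1,"travel":[0.33,0.11,-0.38],"yaw":-0.38},{"jaw":1,"travel":[0.33,0.11,-0.38],"yaw":-0.38},{"jaw":1,"travel":[0.33,0.11,-0.38],"yaw":-0.38},{"jaw":1,"travel":[0.33,0.11,-0.38],"yaw":-0.38},{"jaw":1,"travel":[0.33,0.11,-0.38],"yaw":-0.38}]';  python3 -m creep '[{"jaw":1,"travel":[0,0,-1],"yaw":0},{"jaw":1,"travel":[0,0,-1],"yaw":0},{"jaw":1,"travel":[0,0,-1],"yaw":0},{"jaw":1,"travel":[0,0,-1],"yaw":0},{"jaw":1,"travel":[0,0,-1],"yaw":0},{"jaw":1,"travel":[0,0,-1],"yaw":0}]'
cat >> h.py <<'E'
from scipy.spatial.transform import Rotation as Ro
def st():
    s=bot.sense();R=Ro.from_rotvec(s['tool_rot']).as_matrix();z=R[:,2]
    print('t',s['t'],'q',s['joints'],'\npos',s['tool_pos'],'tilt',np.degrees(np.arccos(-z[2])),'az',np.degrees(np.arctan2(z[1],z[0])),'\nR',R.tolist())
    return s,R
E
python3 -c "
from h import *;st()"
```

```text
t: 3.48
tool_pos: [0.0446, 0.4206, 0.6671]
tool_rot: [-1.63, 2.564, 0.097]
contact_force: [0.7, -0.2, -0.8]
grip_width: 0.0851
grip_force: 0.0
t: 4.22
tool_pos: [0.0337, 0.343, 0.7387]
tool_rot: [-1.605, 2.533, 0.169]
contact_force: [-0.0, -0.1, -0.3]
grip_width: 0.0854
grip_force: 0.0
t 4.225 q [ 1.4907  0.0409  0.6786  2.0357 -0.0429  0.3577] 
pos [0.0337 0.343  0.7387] tilt 10.200449563557203 az 71.38784291965823 
R [[-0.4223217643657958, -0.9046821071818819, 0.05652090133668452], [-0.8892174857244396, 0.4255879874183496, 0.1678306528829129], [-0.1758880053467753, 0.020619163662689483, -0.9841942184675665]]
```

```bash
python3 -m creep '[{"jaw":1,"travel":[-0.6,0.23,-0.78],"yaw":0},{"jaw":1,"travel":[-0.6,0.23,-0.78],"yaw":0},{"jaw":1,"travel":[-0.6,0.23,-0.78],"yaw":0},{"jaw":1,"travel":[-0.6,0.23,-0.78],"yaw":0},{"jaw":1,"travel":[-0.6,0.23,-0.78],"yaw":0},{"jaw":1,"travel":[-0.6,0.23,-0.78],"yaw":0},{"jaw":1,"travel":[-0.6,0.23,-0.78],"yaw":0},{"jaw":1,"travel":[-0.6,0.23,-0.78],"yaw":0}]';python3 -c "
from h import *;st()"
```

```text
t: 5.22
tool_pos: [0.0354, 0.4143, 0.7502]
tool_rot: [-1.584, 2.497, 0.239]
contact_force: [-0.0, -0.3, -0.0]
grip_width: 0.0857
grip_force: 0.0
t 5.225 q [ 1.501   0.1912  0.8902  2.036  -0.0454  0.3651] 
pos [0.0354 0.4143 0.7502] tilt 13.64415557438706 az 74.91265435179213 
R [[-0.4189695857508829, -0.9059218940165955, 0.061400392157687084], [-0.8778065591125156, 0.4214036595972725, 0.22775996236624102], [-0.2322070864439306, 0.041526830115122274, -0.9717794973067762]]
```

```bash
python3 -m creep '[{"jaw":1,"travel":[0.11,-0.12,-0.98],"yaw":0},{"jaw":1,"travel":[0.11,-0.12,-0.98],"yaw":0},{"jaw":1,"travel":[0.11,-0.12,-0.98],"yaw":0},{"jaw":1,"travel":[0.11,-0.12,-0.98],"yaw":0},{"jaw":1,"travel":[0.11,-0.12,-0.98],"yaw":0},{"jaw":1,"travel":[0.11,-0.12,-0.98],"yaw":0},{"jaw":1,"travel":[0.11,-0.12,-0.98],"yaw":0},{"jaw":1,"travel":[0.11,-0.12,-0.98],"yaw":0}]';python3 -c "
from h import *;st()"
```

```text
t: 6.22
tool_pos: [0.0426, 0.271, 0.7767]
tool_rot: [-1.561, 2.459, 0.302]
contact_force: [-1.1, 0.2, 0.7]
grip_width: 0.0855
grip_force: 0.0
t 6.225 q [ 1.4298 -0.0962  0.6648  2.0359 -0.0285  0.2941] 
pos [0.0426 0.271  0.7767] tilt 17.023957110350807 az 76.33887976005695 
R [[-0.4152474936613014, -0.9070767825190907, 0.06914643608184945], [-0.8632899657951089, 0.4168890624120474, 0.28448891823528644], [-0.28687968552249715, 0.05843988583166412, -0.956182422855856]]
```

```bash
python3 -m creep '[{"jaw":1,"travel":[-0.3,0.06,-0.95],"yaw":0},{"jaw":1,"travel":[-0.3,0.06,-0.95],"yaw":0}]' >/dev/null;python3 -c "
from h import *;st()";python3 -m creep '[{"jaw":1,"travel":[-0.35,0.06,-0.93],"yaw":0},{"jaw":1,"travel":[-0.35,0.06,-0.93],"yaw":0}]'>/dev/null; python3 -m creep '[{"jaw":1,"travel":[-0.4,0.06,-0.9],"yaw":0},{"jaw":1,"travel":[-0.4,0.06,-0.9],"yaw":0}]'>/dev/null;python3 -c "
from h import *;st()"
```

```text
t 6.475 q [ 1.4158 -0.0959  0.7239  2.036  -0.0242  0.2794] 
pos [0.0452 0.2672 0.7955] tilt 20.366944310388586 az 77.13783328373708 
R [[-0.41112626135673286, -0.9082802311978142, 0.0774739881384735], [-0.8457664932109292, 0.41177118880678804, 0.3392985809435862], [-0.3400797497419131, 0.07396965380403955, -0.9374829353815396]]
t 6.975 q [ 1.3749 -0.0917  0.8426  2.0361 -0.0085  0.24  ] 
pos [0.0524 0.2579 0.8314] tilt 26.87546016332158 az 77.6971398802405 
R [[-0.40163404549912285, -0.9107205779056874, 0.09632301114032646], [-0.8027156985195495, 0.40071682909262163, 0.4416712920625774], [-0.44083738594438693, 0.10007023464090406, -0.8919912260177417]]
```

```bash
python3 -m creep '[{"jaw":1,"travel":[0.06,0.14,-0.01],"yaw":0},{"jaw":1,"travel":[0.06,0.14,-0.01],"yaw":0}]' >/dev/null; python3 -m creep '[{"jaw":1,"travel":[-0.4,0.15,-0.8],"yaw":0},{"jaw":1,"travel":[-0.4,0.15,-0.8],"yaw":0}]' >/dev/null; python3 -m creep '[{"jaw":1,"travel":[-0.45,0.15,-0.8],"yaw":0},{"jaw":1,"travel":[-0.45,0.15,-0.8],"yaw":0}]'>/dev/null; python3 -m creep '[{"jaw":1,"travel":[-0.5,0.15,-0.8],"yaw":0},{"jaw":1,"travel":[-0.5,0.15,-0.8],"yaw":0}]'>/dev/null;python3 -c "
from h import *;st()"
```

```text
t 7.975 q [ 1.5575 -0.0747  1.0264  2.0361 -0.0815  0.3896] 
pos [0.0149 0.2494 0.8821] tilt 36.68529175548671 az 81.41042383358297 
R [[-0.3881623591061939, -0.917261345959467, 0.08922783299924267], [-0.720858228786375, 0.362512335559405, 0.5907183936176654], [-0.5741893389502142, 0.16497402757977375, -0.8019290325583828]]
```

```bash
python3 -m creep '[{"jaw":1,"travel":[-0.5,0.15,-0.8],"yaw":0},{"jaw":1,"travel":[-0.5,0.15,-0.8],"yaw":0}]'>/dev/null; python3 -m creep '[{"jaw":1,"travel":[0,0,0],"yaw":-0.09},{"jaw":1,"travel":[0,0,0],"yaw":-0.09}]'>/dev/null
cat >> h.py <<'E'
def go(target):
    s,R=st(); print("units",R.T@(np.array(target)-s['tool_pos'])/.4)
E
python3 -c "
from h import *;go([.461,.094,.40])"
```

```text
t 8.475 q [ 1.5271 -0.0796  1.0789  2.0362 -0.0622  0.0738] 
pos [0.0192 0.2374 0.8979] tilt 39.84429201551018 az 81.92681832683844 
R [[-0.10692757147748176, -0.990186990260101, 0.0899789907565704], [-0.760306488413333, 0.1397475793610231, 0.6343537323444399], [-0.6407031591419812, -0.0005817064358363822, -0.7677884627181553]]
units [ 0.952  -1.1429  0.8277]
```

```bash
python3 -m creep '[{"jaw":1,"travel":[0.48,-0.57,0.41],"yaw":0},{"jaw":1,"travel":[0.48,-0.57,0.41],"yaw":0},{"jaw":1,"travel":[0.48,-0.57,0.41],"yaw":0},{"jaw":1,"travel":[0.48,-0.57,0.41],"yaw":0},{"jaw":1,"travel":[0.48,-0.57,0.41],"yaw":0},{"jaw":1,"travel":[0.48,-0.57,0.41],"yaw":0},{"jaw":1,"travel":[0.48,-0.57,0.41],"yaw":0}]'>/dev/null; python3 -c "
from h import *;st()"
python3 -m creep '[{"jaw":1,"travel":[0.47,-0.57,0.41],"yaw":0},{"jaw":1,"travel":[0.47,-0.57,0.41],"yaw":0},{"jaw":1,"travel":[0.47,-0.57,0.41],"yaw":0},{"jaw":1,"travel":[0.47,-0.57,0.41],"yaw":0},{"jaw":1,"travel":[0.47,-0.57,0.41],"yaw":0},{"jaw":1,"travel":[0.47,-0.57,0.41],"yaw":0},{"jaw":1,"travel":[0.47,-0.57,0.41],"yaw":0}]'; python3 -c "
from h import *;go([.461,.094,.40])"
```

```text
t 9.35 q [ 0.3876 -0.3619  0.0459  1.5786  0.5887 -0.9156] 
pos [0.2135 0.1725 0.6771] tilt 40.003381519059815 az 81.9562910539469 
R [[-0.111680288078327, -0.9896647901584973, 0.08995063298987699], [-0.7578271548097201, 0.14337045030791973, 0.6365083796867947], [-0.6428261947740979, 0.0029184069356384956, -0.7660065053334807]]
t: 10.22
tool_pos: [0.4323, 0.1022, 0.4297]
tool_rot: [-1.667, 1.932, 0.614]
contact_force: [-1.0, -1.3, 0.2]
grip_width: 0.0854
grip_force: 0.0
t 10.225 q [ 0.0281  0.0127 -0.2858  1.1372  0.6855 -1.3471] 
pos [0.4323 0.1022 0.4297] tilt 39.9129856015398 az 82.25796162803016 
R [[-0.11535959271937281, -0.9895560237137202, 0.08643517975634596], [-0.7583351777227645, 0.1439378339001074, 0.6357748486691874], [-0.6415761237731682, 0.007795890201670652, -0.7670197530052012]]
units [ 0.055  -0.0746  0.0502]
```

```bash
python3 -m creep '[{"jaw":1,"travel":[0.05,-0.07,0.05],"yaw":0.45},{"jaw":1,"travel":[0.05,-0.07,0.05],"yaw":0.45},{"jaw":1,"travel":[0.05,-0.07,0.05],"yaw":0.45},{"jaw":1,"travel":[0.05,-0.07,0.05],"yaw":0.45},{"jaw":1,"travel":[0.05,-0.07,0.05],"yaw":0.45},{"jaw":1,"travel":[0.05,-0.07,0.05],"yaw":0.45},{"jaw":1,"travel":[0.05,-0.07,0.05],"yaw":0.45},{"jaw":1,"travel":[0.05,-0.07,0.05],"yaw":0.45}]'>/dev/null; python3 -m creep '[{"jaw":1,"travel":[0,0,0],"yaw":0.45},{"jaw":1,"travel":[0,0,0],"yaw":0.45},{"jaw":1,"travel":[0,0,0],"yaw":0.45},{"jaw":1,"travel":[0,0,0],"yaw":0.45},{"jaw":1,"travel":[0,0,0],"yaw":0.45},{"jaw":1,"travel":[0,0,0],"yaw":0.45},{"jaw":1,"travel":[0,0,0],"yaw":0.45},{"jaw":1,"travel":[0,0,0],"yaw":0.45}]'>/dev/null;python3 -m creep '[{"jaw":1,"travel":[0,0,0],"yaw":0.1},{"jaw":1,"travel":[0,0,0],"yaw":0.1},{"jaw":1,"travel":[0,0,0],"yaw":0.1}]'>/dev/null; python3 -c "
from h import *
i=bot.read_camera('top');j=bot.read_camera('scene')
cv2.imwrite('pics/ts1.png',cv2.resize(np.hstack([i[100:330,100:380],j[20:250,200:480]])[:,:,::-1],None,fx=1.4,fy=1.4))
go([.461,.094,.368])"
```

```text
t 12.7 q [ 0.0137  0.0772 -0.2819  1.0837  0.6877  1.7709] 
pos [0.4594 0.0966 0.4045] tilt 39.972307724203 az 81.94900953585821 
R [[0.10732478392635894, 0.9901445304506299, 0.0899733270134101], [0.7588026209895294, -0.14004930846163663, 0.6360855080717042], [0.6424172889443286, 4.2566444397040826e-06, -0.766355026634066]]
units [-0.063   0.005   0.0662]
```

View pics/ts1.png

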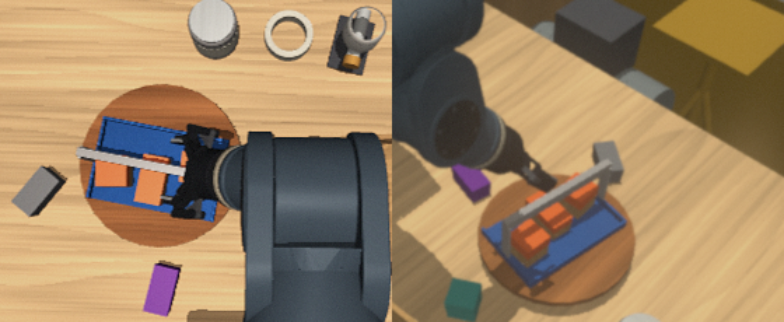

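Both views show the open gripper straddling the bar line, aligned with it (bar from about px (80,152) to (185,172) in the left half). I'll descend along the tool axis.

```bash
python3 -m creep '[{"jaw":1,"travel":[-0.06,0.005,0.066],"yaw":0},{"jaw":1,"travel":[-0.06,0.005,0.15],"yaw":0},{"jaw":1,"travel":[-0.06,0.005,0.2],"yaw":0},{"jaw":1,"travel":[-0.06,0.005,0.24],"yaw":0}]'; python3 -c "
from h import *
go([.471,.158,.291])
i=bot.read_camera('wrist');cv2.imwrite('pics/w1.png',i[:,:,::-1])"
```

```text
t: 13.2
tool_pos: [0.4674, 0.1395, 0.3144]
tool_rot: [-1.958, -1.7, -0.711]
contact_force: [-0.4, -0.4, -0.4]
grip_width: 0.0856
grip_force: 0.0
t 13.2 q [ 0.1075  0.137  -0.456   0.7759  0.6723  1.8902] 
pos [0.4674 0.1395 0.3144] tilt 39.960590065848706 az 82.02782667792933 
R [[0.10824634052232389, 0.9901252992939132, 0.08907649219442693], [0.7588054454269183, -0.14017955376926722, 0.6360534479864921], [0.6422593134816973, -0.0012587307844845186, -0.7664863924707541]]
units [-0.0016  0.0024  0.075 ]
```

View pics/w1.png

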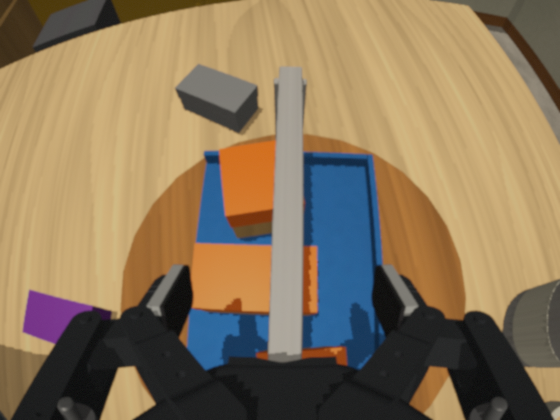

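The wrist view shows the bar at column 288, midway between the pads (190 and 375), with nothing in the fingers' way. I'll finish the descent and grip.

```bash
python3 -m creep '[{"jaw":1,"travel":[0,0.01,0.035],"yaw":0},{"jaw":1,"travel":[0,0.01,0.075],"yaw":0},{"jaw":1,"travel":[0,0.01,0.075],"yaw":0}]';  python3 -m creep '[{"jaw":0.5,"travel":[0,0,0],"yaw":0},{"jaw":0,"travel":[0,0,0],"yaw":0},{"jaw":0,"travel":[0,0,0],"yaw":0},{"jaw":0,"travel":[0,0,0],"yaw":0},{"jaw":0,"travel":[0,0,0],"yaw":0},{"jaw":0,"travel":[0,0,0],"yaw":0}]' 115; python3 -c "
from h import *
st()
"
```

```text
t: 13.62
tool_pos: [0.474, 0.1576, 0.2916]
tool_rot: [-1.959, -1.699, -0.709]
contact_force: [0.1, -0.1, 0.7]
grip_width: 0.0851
grip_force: 0.0
t: 14.38
tool_pos: [0.4743, 0.1574, 0.2919]
tool_rot: [-1.961, -1.697, -0.71]
contact_force: [-3.8, -4.0, 2.7]
grip_width: 0.0144
grip_force: 113.4
t 14.375 q [ 0.1441  0.169  -0.4827  0.6886  0.6643  1.9388] 
pos [0.4743 0.1574 0.2919] tilt 39.95659616221699 az 81.99381271657765 
R [[0.1110205322954991, 0.9897846945437326, 0.089446631327257], [0.7584537498476697, -0.14254342930969136, 0.6359475450873615], [0.6422011762297175, -0.0027621020262146856, -0.7665311605157121]]
```

```bash
cat > tip.py <<'E'
from h import *
p0=np.array([.4743,.1574,.2919]); R0=np.array([[.1110,.9898,.0894],[.7585,-.1425,.6359],[.6422,-.0028,-.7665]])
y=np.array([R0[0,2],R0[1,2],0]);y/=np.linalg.norm(y);z=np.array([0,0,1.]);x=np.cross(y,z);Tr=np.c_[x,y,z]
grip=p0+.155*R0[:,2]; o=grip-.12*z; print("tray centre est",o)
L={'lip+':(-.085,.132,.004),'lip0':(-.085,0,.004),'lip-':(-.085,-.132,.004),'back+':(.085,.132,.004),'back-':(.085,-.132,.004),'c':(0,0,0)}
def pose(phi,flange):
    S=R0@Ro.from_euler('z',phi,degrees=True).as_matrix()@R0.T
    out={k:flange+S@(o+Tr@np.array(v)-p0) for k,v in L.items()}
    n=S@z; return out,np.degrees(np.arccos(n[2])),S@-x, S@y
if __name__=="__main__":
  for phi in(-30,-60,-75,-90):
    out,t,sx,sy=pose(phi,np.zeros(3)); print(phi,'tilt',t,'downslope',sx,'y',sy,'grip',.155*R0[:,2]); 
    for k,v in out.items():print('  ',k,v)
E
python3 tip.py
python3 -m creep '[{"jaw":0,"travel":[0.03,0,-0.038],"yaw":0},{"jaw":0,"travel":[0.06,0,-0.076],"yaw":0},{"jaw":0,"travel":[0.1,0,-0.114],"yaw":0},{"jaw":0,"travel":[0.13,0,-0.152],"yaw":0},{"jaw":0,"travel":[0.16,0,-0.19],"yaw":0},{"jaw":0,"travel":[0.19,0,-0.23],"yaw":0},{"jaw":0,"travel":[0.22,0,-0.265],"yaw":0},{"jaw":0,"travel":[0.22,0,-0.265],"yaw":0}]'; python3 -c "
from h import *
st()
i=bot.read_camera('top');j=bot.read_camera('scene')
cv2.imwrite('pics/ts2.png',cv2.resize(np.hstack([i[100:330,100:380],j[20:250,200:480]])[:,:,::-1],None,fx=1.4,fy=1.4))
"
```

```text
tray centre est [0.4882 0.256  0.0531]
-30 tilt 19.144241819489526 downslope [-0.911  -0.259  -0.3211] y [-0.2513  0.9657 -0.0659] grip [ 0.0139  0.0986 -0.1188]
   lip+ [-0.0588  0.2064 -0.2644]
   lip0 [-0.0256  0.0789 -0.2557]
   lip- [ 0.0075 -0.0485 -0.247 ]
   back+ [ 0.0961  0.2504 -0.2098]
   back- [ 0.1624 -0.0045 -0.1924]
   c [ 0.0531  0.101  -0.2322]
-60 tilt 37.463914258323165 downslope [-0.5876 -0.5878 -0.5562] y [-0.5591  0.7917 -0.246 ] grip [ 0.0139  0.0986 -0.1188]
   lip+ [-0.042   0.1724 -0.2906]
   lip0 [ 0.0318  0.0679 -0.2581]
   lip- [ 0.1056 -0.0366 -0.2257]
   back+ [ 0.0579  0.2723 -0.1961]
   back- [ 0.2055  0.0633 -0.1311]
   c [ 0.0841  0.1185 -0.214 ]
-75 tilt 46.03119276351037 downslope [-0.3594 -0.6972 -0.6203] y [-0.6547  0.662  -0.3648] grip [ 0.0139  0.0986 -0.1188]
   lip+ [-0.026   0.1586 -0.3002]
   lip0 [ 0.0605  0.0712 -0.2521]
   lip- [ 0.1469 -0.0162 -0.2039]
   back+ [ 0.0351  0.2771 -0.1947]
   back- [ 0.208   0.1023 -0.0984]
   c [ 0.0937  0.1315 -0.2021]
-90 tilt 54.018624012327436 downslope [-0.1067 -0.7591 -0.6422] y [-0.7017  0.5151 -0.4922] grip [ 0.0139  0.0986 -0.1188]
   lip+ [-0.0061  0.1482 -0.3065]
   lip0 [ 0.0865  0.0802 -0.2415]
   lip- [ 0.1791  0.0122 -0.1766]
   back+ [ 0.012   0.2772 -0.1973]
   back- [ 0.1973  0.1413 -0.0674]
   c [ 0.0984  0.1463 -0.1893]
t: 15.38
tool_pos: [0.4749, 0.1568, 0.43]
tool_rot: [-1.961, -1.698, -0.711]
contact_force: [-0.3, -0.2, -8.8]
grip_width: 0.0144
grip_force: 113.4
t 15.375 q [ 0.1427  0.0819 -0.2181  1.0401  0.6639  1.9371] 
pos [0.4749 0.1568 0.43  ] tilt 39.934705280241175 az 81.89142946991277 
R [[0.11038430937008803, 0.9897562980906226, 0.09054156302403471], [0.7587908501895947, -0.14275985880999675, 0.635496709968747], [0.6419125718611847, -0.001446755852361259, -0.7667764713292022]]
```

View pics/ts2.png

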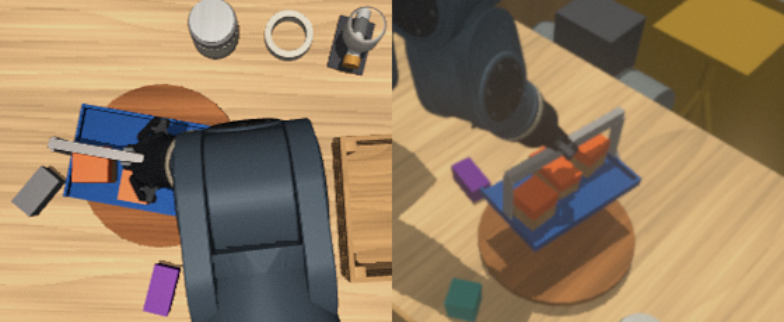

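The tray has lifted level with all three blocks on it (tray bottom at about 0.19 m). I'll carry it along −y to over the crate, with ramped starts and stops.

```bash
python3 -m creep '[{"jaw":0,"travel":[-0.02,0,-0.015],"yaw":0},{"jaw":0,"travel":[-0.06,-0.002,-0.046],"yaw":0},{"jaw":0,"travel":[-0.12,-0.005,-0.092],"yaw":0},{"jaw":0,"travel":[-0.18,-0.007,-0.139],"yaw":0},{"jaw":0,"travel":[-0.24,-0.01,-0.185],"yaw":0},{"jaw":0,"travel":[-0.3,-0.012,-0.231],"yaw":0},{"jaw":0,"travel":[-0.35,-0.014,-0.27],"yaw":0},{"jaw":0,"travel":[-0.38,-0.015,-0.293],"yaw":0}]' | head -3;python3 -c "
from h import *
go([.39,-.33,.41])"
```

```text
t: 16.48
tool_pos: [0.441, -0.0337, 0.4212]
tool_rot: [-1.962, -1.695, -0.71]
t 16.475 q [-0.282   0.1396 -0.168   1.3809  0.689   1.3918] 
pos [ 0.441  -0.0337  0.4212] tilt 39.954335404750324 az 81.9558465788822 
R [[0.11218315436042933, 0.9896158047340903, 0.08986377967926046], [0.7583099436540127, -0.14370245581700739, 0.6358581866639832], [0.6421689569211455, -0.003187979400751717, -0.7665564999099207]]
units [-0.5941 -0.0197 -0.461 ]
```

```bash
python3 -m creep '[{"jaw":0,"travel":[-0.03,0,-0.023],"yaw":0},{"jaw":0,"travel":[-0.09,-0.003,-0.07],"yaw":0},{"jaw":0,"travel":[-0.16,-0.005,-0.124],"yaw":0},{"jaw":0,"travel":[-0.23,-0.007,-0.178],"yaw":0},{"jaw":0,"travel":[-0.3,-0.01,-0.233],"yaw":0},{"jaw":0,"travel":[-0.37,-0.012,-0.287],"yaw":0},{"jaw":0,"travel":[-0.42,-0.014,-0.326],"yaw":0},{"jaw":0,"travel":[-0.45,-0.015,-0.35],"yaw":0}]' | head -3;python3 -m creep '[{"jaw":0,"travel":[-0.03,-0.001,-0.023],"yaw":0},{"jaw":0,"travel":[-0.08,-0.003,-0.06],"yaw":0},{"jaw":0,"travel":[-0.12,-0.004,-0.09],"yaw":0},{"jaw":0,"travel":[-0.14,-0.005,-0.11],"yaw":0},{"jaw":0,"travel":[-0.14,-0.005,-0.11],"yaw":0}]' | head -3; python3 -c "
from h import *
go([.39,-.33,.41])
i=bot.read_camera('top');j=bot.read_camera('scene')
cv2.imwrite('pics/ts3.png',np.hstack([i[100:400,180:520],j[100:400,20:360]])[:,:,::-1])
"
```

```text
t: 17.48
tool_pos: [0.4026, -0.2583, 0.413]
tool_rot: [-1.962, -1.695, -0.711]
t: 18.1
tool_pos: [0.3909, -0.3273, 0.4113]
tool_rot: [-1.961, -1.696, -0.711]
t 18.1 q [-0.8352  0.4973  0.2618  1.8276  0.5162  0.7476] 
pos [ 0.3909 -0.3273  0.4113] tilt 39.96441900408079 az 81.9358875572401 
R [[0.11115082091622151, 0.9897104264635855, 0.09010419945217601], [0.7583446746030912, -0.14306541870688738, 0.6359604079432575], [0.6423074415813517, -0.002357481599175759, -0.7664434700418079]]
units [-0.0074 -0.0012 -0.002 ]
```

View pics/ts3.png

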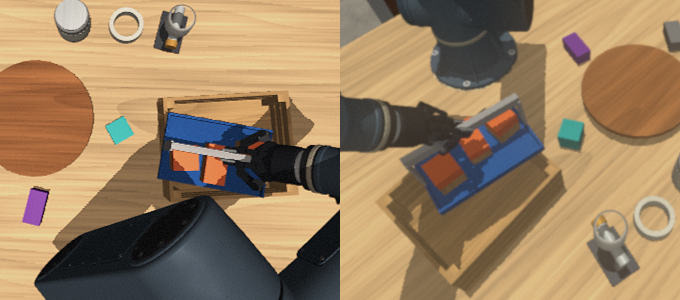

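The tray hangs level over the crate with its blocks aboard, at top-crop px (215,150), inside the crate rim spanning (157–300, 92–197). I'll tip it gradually by yawing.

```bash
python3 -m creep '[{"jaw":0,"travel":[0,0,0],"yaw":-0.015},{"jaw":0,"travel":[0,0,0],"yaw":-0.04},{"jaw":0,"travel":[0,0,0],"yaw":-0.07},{"jaw":0,"travel":[0,0,0],"yaw":-0.1},{"jaw":0,"travel":[0,0,0],"yaw":-0.13},{"jaw":0,"travel":[0,0,0],"yaw":-0.16},{"jaw":0,"travel":[0,0,0],"yaw":-0.19},{"jaw":0,"travel":[0,0,0],"yaw":-0.22}]'; python3 -m creep '[{"jaw":0,"travel":[0,0,0],"yaw":-0.03},{"jaw":0,"travel":[0,0,0],"yaw":-0.06},{"jaw":0,"travel":[0,0,0],"yaw":-0.09},{"jaw":0,"travel":[0,0,0],"yaw":-0.12},{"jaw":0,"travel":[0,0,0],"yaw":-0.15},{"jaw":0,"travel":[0,0,0],"yaw":-0.18},{"jaw":0,"travel":[0,0,0],"yaw":-0.2},{"jaw":0,"travel":[0,0,0],"yaw":-0.2}]'; python3 -c "
from h import *
st()
i=bot.read_camera('top');j=bot.read_camera('scene')
cv2.imwrite('pics/ts4.png',np.hstack([i[100:400,180:520],j[100:400,20:360]])[:,:,::-1])
"
```

```text
t: 19.2
tool_pos: [0.391, -0.3262, 0.4116]
tool_rot: [-1.338, -2.392, -0.929]
contact_force: [-0.3, -0.8, -7.5]
grip_width: 0.0139
grip_force: 113.4
t: 20.2
tool_pos: [0.391, -0.3263, 0.4118]
tool_rot: [-0.572, -2.86, -1.059]
contact_force: [0.1, 0.2, -3.2]
grip_width: 0.0146
grip_force: 114.8
t 20.2 q [-0.8337  0.4956  0.2606  1.8275  0.5165 -0.5712] 
pos [ 0.391  -0.3263  0.4118] tilt 39.95851326098887 az 81.97113622540654 
R [[-0.9312597235864594, 0.3531414675313866, 0.08970190151524005], [0.32643652614492985, 0.6993015821963348, 0.6359374902741094], [0.16184721691799875, 0.6215049485301635, -0.7665096720384009]]
```

View pics/ts4.png

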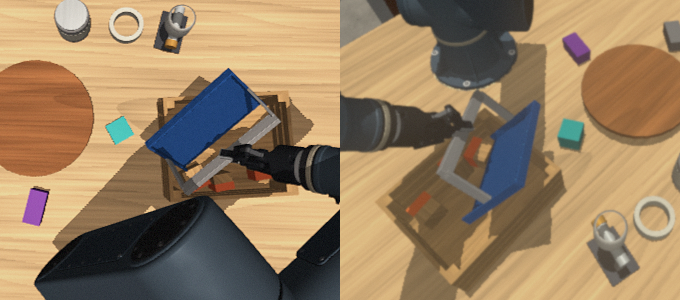

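The tray is empty (load dropped from 7.5 N to 3.2 N), and orange blocks are visible inside the crate at about (205,175), (222,183) and (258,172). I'll hold, raise, level, and check the crate.

```bash
python3 -m creep '[{"jaw":0,"travel":[0,0,0],"yaw":0},{"jaw":0,"travel":[0,0,0],"yaw":0},{"jaw":0,"travel":[0.016,0.062,-0.077],"yaw":0},{"jaw":0,"travel":[0.032,0.124,-0.153],"yaw":0},{"jaw":0,"travel":[0.04,0.155,-0.19],"yaw":0},{"jaw":0,"travel":[0.04,0.155,-0.19],"yaw":0}]' |head -2; python3 -m creep '[{"jaw":0,"travel":[0,0,0],"yaw":0.03},{"jaw":0,"travel":[0,0,0],"yaw":0.06},{"jaw":0,"travel":[0,0,0],"yaw":0.1},{"jaw":0,"travel":[0,0,0],"yaw":0.14},{"jaw":0,"travel":[0,0,0],"yaw":0.18},{"jaw":0,"travel":[0,0,0],"yaw":0.22},{"jaw":0,"travel":[0,0,0],"yaw":0.26},{"jaw":0,"travel":[0,0,0],"yaw":0.3}]'|head -2;python3 -m creep '[{"jaw":0,"travel":[0,0,0],"yaw":0.04},{"jaw":0,"travel":[0,0,0],"yaw":0.08},{"jaw":0,"travel":[0,0,0],"yaw":0.12},{"jaw":0,"travel":[0,0,0],"yaw":0.12}]'; python3 -c "
from h import *
go([.4743,.1574,.40])
im=cv2.imread('pics/ts4.png')[:, :340];hsv=cv2.cvtColor(im,cv2.COLOR_BGR2HSV)
m=((hsv[...,0]<13)&(hsv[...,1]>110)).astype(np.uint8);m[:,110:]=0;m[:50]=0;m[185:]=0
cs,_=cv2.findContours(m,cv2.RETR_EXTERNAL,cv2.CHAIN_APPROX_NONE);c=max(cs,key=cv2.contourArea);(u,v),r=cv2.minEnclosingCircle(c);print('tt partial',u+180,v+100,r)
"
```

```text
t: 21.05
tool_pos: [0.3884, -0.3194, 0.5024]
t: 22.05
tool_pos: [0.3885, -0.3198, 0.5007]
t: 22.55
tool_pos: [0.3886, -0.3199, 0.501]
tool_rot: [-1.969, -1.699, -0.713]
contact_force: [1.1, -0.3, -3.0]
grip_width: 0.0141
grip_force: 115.2
t 22.55 q [-0.8297  0.4834  0.4686  2.0359  0.5205  0.7583] 
pos [ 0.3886 -0.3199  0.501 ] tilt 39.68638988122739 az 81.30745636090731 
R [[0.11198577043514148, 0.9890120640591006, 0.09651074740983523], [0.7613646417336778, -0.14780852284186563, 0.6312499686281607], [0.638578945423192, 0.002788856551155239, -0.7695512671299691]]
units [0.7713 0.0349 0.9681]
tt partial 215.79893112182617 218.3848648071289 58.397315979003906
```

```bash
python3 -m creep '[{"jaw":0,"travel":[0.05,0.003,0.058],"yaw":0},{"jaw":0,"travel":[0.12,0.007,0.139],"yaw":0},{"jaw":0,"travel":[0.19,0.011,0.22],"yaw":0},{"jaw":0,"travel":[0.26,0.016,0.3],"yaw":0},{"jaw":0,"travel":[0.33,0.02,0.38],"yaw":0},{"jaw":0,"travel":[0.4,0.024,0.462],"yaw":0},{"jaw":0,"travel":[0.46,0.028,0.532],"yaw":0},{"jaw":0,"travel":[0.5,0.03,0.578],"yaw":0}]' |head -2; python3 -m creep '[{"jaw":0,"travel":[0.05,0.003,0.058],"yaw":0},{"jaw":0,"travel":[0.12,0.007,0.139],"yaw":0},{"jaw":0,"travel":[0.19,0.011,0.22],"yaw":0},{"jaw":0,"travel":[0.25,0.016,0.29],"yaw":0},{"jaw":0,"travel":[0.29,0.018,0.335],"yaw":0},{"jaw":0,"travel":[0.306,0.019,0.354],"yaw":0},{"jaw":0,"travel":[0.306,0.019,0.354],"yaw":0}]' |head -3; python3 -c "
from h import *
go([.480,.158,.30])
i=bot.read_camera('top');j=bot.read_camera('scene')
cv2.imwrite('pics/ts5.png',np.hstack([i[100:400,140:500],j[100:400,20:400]])[:,:,::-1])
"
```

```text
t: 23.55
tool_pos: [0.445, -0.022, 0.4504]
t: 24.42
tool_pos: [0.4802, 0.1577, 0.4196]
tool_rot: [-1.97, -1.702, -0.712]
t 24.425 q [ 0.1451  0.0925 -0.2319  1.009   0.6546  1.9425] 
pos [0.4802 0.1577 0.4196] tilt 39.552634564819414 az 81.27988841946373 
R [[0.11042981839156858, 0.9891839712364378, 0.09654183683209938], [0.7631023274179333, -0.14662105232335004, 0.6294260122563469], [0.6367731881127995, 0.004163900155379763, -0.7710399268754877]]
units [-0.1899 -0.0019  0.231 ]
```

View pics/ts5.png

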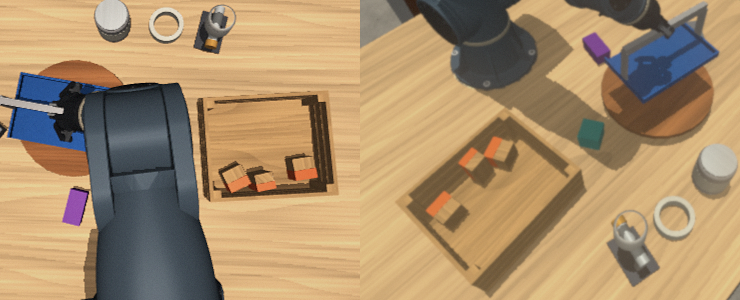

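All three blocks are in the crate at crop px (235,178), (263,180) and (300,168), the crate hasn't visibly moved, and the tray is level above the turntable. I'll lower it, slowly at the end.

```bash
python3 -m creep '[{"jaw":0,"travel":[-0.04,0,0.05],"yaw":0},{"jaw":0,"travel":[-0.09,0,0.11],"yaw":0},{"jaw":0,"travel":[-0.14,0,0.17],"yaw":0},{"jaw":0,"travel":[-0.17,-0.001,0.207],"yaw":0},{"jaw":0,"travel":[-0.185,-0.001,0.225],"yaw":0},{"jaw":0,"travel":[-0.19,-0.001,0.231],"yaw":0},{"jaw":0,"travel":[-0.19,-0.001,0.231],"yaw":0}]'; python3 -m creep '[{"jaw":0,"travel":[-0.004,0,0.005],"yaw":0},{"jaw":0,"travel":[-0.008,0,0.01],"yaw":0},{"jaw":0,"travel":[-0.012,0,0.014],"yaw":0},{"jaw":0,"travel":[-0.012,0,0.014],"yaw":0}]'
```

```text
t: 25.4
tool_pos: [0.4811, 0.1578, 0.3011]
tool_rot: [-1.971, -1.701, -0.715]
contact_force: [-0.4, 0.4, -3.1]
grip_width: 0.014
grip_force: 115.1
t: 25.9
tool_pos: [0.4808, 0.1579, 0.2932]
tool_rot: [-1.971, -1.7, -0.714]
contact_force: [-0.0, 0.8, -1.6]
grip_width: 0.0144
grip_force: 115.2
```

```bash
python3 -m creep '[{"jaw":0,"travel":[-0.003,0,0.004],"yaw":0},{"jaw":0,"travel":[-0.003,0,0.004],"yaw":0}]'; python3 -m creep '[{"jaw":0.2,"travel":[0,0,0],"yaw":0},{"jaw":0.5,"travel":[0,0,0],"yaw":0},{"jaw":1,"travel":[0,0,0],"yaw":0},{"jaw":1,"travel":[0,0,0],"yaw":0},{"jaw":1,"travel":[0,0,0],"yaw":0},{"jaw":1,"travel":[0,0,0],"yaw":0}]';  python3 -m creep '[{"jaw":1,"travel":[0,0,-0.06],"yaw":0},{"jaw":1,"travel":[0,0,-0.15],"yaw":0},{"jaw":1,"travel":[0,0,-0.25],"yaw":0},{"jaw":1,"travel":[0,0,-0.4],"yaw":0},{"jaw":1,"travel":[0,0,-0.5],"yaw":0},{"jaw":1,"travel":[0,0,-0.5],"yaw":0}]'
python3 - <<'E'
from h import *
st()
i=bot.read_camera('top');j=bot.read_camera('scene')
cv2.imwrite('pics/top6.png',i[:,:,::-1])
cv2.imwrite('pics/ts6.png',np.hstack([i[100:400,140:500],j[100:400,20:400]])[:,:,::-1])
hsv=cv2.cvtColor(np.ascontiguousarray(i[:,:,::-1]),cv2.COLOR_BGR2HSV)
m=((abs(hsv[...,0].astype(int)-110)<15)&(hsv[...,1]>150)).astype(np.uint8); pts=np.argwhere(m)[:,::-1].astype(np.float32)
pts=pts[(pts[:,0]<290)&(pts[:,1]>150)&(pts[:,1]<290)]
r=cv2.minAreaRect(pts); W=np.array([ray("top",p,.06)[:2] for p in cv2.boxPoints(r)]);print("tray",W,W.mean(0))
E
```

```text
t: 26.15
tool_pos: [0.4812, 0.1581, 0.2923]
tool_rot: [-1.97, -1.7, -0.717]
contact_force: [-4.2, -6.0, 12.0]
grip_width: 0.0142
grip_force: 117.5
t: 26.9
tool_pos: [0.4808, 0.1579, 0.2911]
tool_rot: [-1.971, -1.7, -0.714]
contact_force: [0.1, 0.4, 0.2]
grip_width: 0.0855
grip_force: 0.0
t: 27.65
tool_pos: [0.4617, 0.0306, 0.4473]
tool_rot: [-1.973, -1.701, -0.718]
contact_force: [0.8, 0.2, 0.1]
grip_width: 0.0852
grip_force: 0.0
t 27.65 q [-0.1308  0.1034 -0.14    1.3027  0.6907  1.5971] 
pos [0.4617 0.0306 0.4473] tilt 39.59456450174389 az 80.796816142468 
R [[0.11101430984217275, 0.9885772613415502, 0.10193537839585282], [0.762575835520352, -0.1505083354325557, 0.6291465139740963], [0.6373020618911431, 0.007889190310857552, -0.7705737100274938]]
tray [[0.4365 0.4038]
 [0.6366 0.3769]
 [0.5812 0.0379]
 [0.3838 0.0697]] [0.5095 0.2221]
```

View pics/ts6.png

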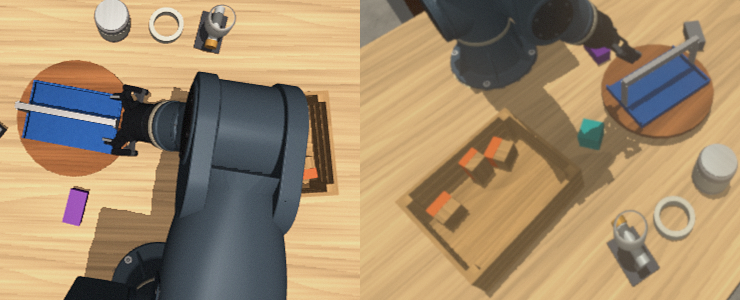

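The tray sits flat and released at crop px (73,117), in the middle of the turntable disc (75,118), and the gripper has backed off clear of it. The blocks rest in the crate. The printed tray rectangle is wrong because the mask also picked up the turquoise cube, so I'm relying on the picture. I'll hand in.

```bash
python3 -c "
from workcell import bot
print(bot.job_done())"
```

```text
the job is handed in; nothing more can be done
None
```

The job is handed in at about 28 s of the 67 s: all three blocks are in the crate, and the empty tray is released flat near the middle of the turntable, judged from the last pictures because the hand-in gave no verdict.

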